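# Reset the site power box under its push-latch flap

## Robot

A 7-joint arm with a two-finger parallel gripper is mounted at the origin on the work surface. World frame = base frame: x ahead of the robot, y to its left, z up, the work surface at z = 0. Lengths are in m, angles in rad, forces in N, time in s.
With the tool pointing down it reaches from about 0.35 to 0.9 m from the base axis. Payload 19.9 kg.
Tool frame: the origin (TCP) lies between the finger pads; the fingertips stand 17 mm ahead of it and the grasp point (between the pads) lies 2 mm behind it; z points along the fingers, y is the line along which they close (so a half turn about z gives the same grasp; the last joint's range is limited). The gripper opens to 94 mm and grips with 3 to 60 N. Pads are 16 mm wide; open, the fingers measure 119 mm over their backs; the gripper's body (75 mm by 177 mm) begins 78 mm behind the grasp point.
Start: joints at [-0.042, 0.417, -0.01, 1.614, 0.005, 1.111, -0.053], TCP at [0.625, 0, 0.222] pointing down, gripper open.
Joint ranges: [-2.81, 2.81], [-0.39, 2.02], [-1.27, 1.25], [0.06, 2.57], [-1.19, 4.33], [0.19, 2], [-2.82, 2.82]. Speed limits (rad/s): [1.89, 1.89, 2.39, 2.39, 3.01, 3.01, 3.01].

## Interface

Orientations are given as a unit quaternion [x, y, z, w].
In Python, from bench import manip, vision gives the robot as it stands. Calls block until the motion is done:
- manip.reach(position, orientation): joint-space move of the TCP to a pose.
- manip.line_to(position, orientation=None, velocity=0.15): straight line of the TCP; orientation=None keeps the orientation; velocity is the mean speed in m/s.
- manip.move_j(angles): joint-space move.
- manip.gripper_to(opening, strength=None): opening from 0.0 (shut) to 1.0 (fully open); strength is the grip in N (None keeps the last); returns when the fingers have stopped.
- manip.dwell(seconds).
- manip.inverse_kinematics(position, orientation): joint angles nearest the present ones, or None.
- vision.grab_frame(name): name is "scene" or "side" or "wrist"; returns a dict with "image" (400x640x3 uint8, blue, green, red), "camera_matrix" (3x3 intrinsics, pixels), "R" (3x3) and "t" (3): a world point X has camera coordinates R X + t; the wrist camera has in their place "mount" (4x4, takes a point from camera to tool coordinates, whose origin is the TCP and whose axes are the flange's). Camera axes: x right, y down, z forward; pixel columns grow to the right and rows downward; lengths in m; the calibration is good to about 2 mm. A picture is of the moment at which its call begins: read the wrist's pose just before it. There is no depth.
A pose or a line that the arm cannot do raises manip.IKError and nothing moves.
- manip.job_done(): hands the job in; it is judged then, once.
Readings, each from a call of its own:
- manip.current_clock(): time.
- manip.current_joint_pos(): joint angles.
- manip.current_qvel(): joint speeds.
- manip.current_effort(): joint torques, N m.
- manip.current_eef_pos(): TCP position.
- manip.current_eef_rot(): TCP orientation.
- manip.current_wrist_force(): force on the tool from outside, world axes, zero at the start.
- manip.current_ft_torque(): the same for the moment, N m.
- manip.current_finger_gap(): opening from 0.0 (shut) to 1.0 (fully open).
- manip.current_finger_force(): force on a finger pad.
Only numpy, scipy, OpenCV 4.12 (cv2) and the standard library are available. Lean on these libraries where they do the work, as an engineer would, in place of code of your own. Each camera call takes 0.05 s, during which the arm holds its last target. There are 200 camera calls.

## Task

Press the metal flap on top of the power box so that it pops open, press the reset button under it all the way down, then press the flap shut so that it latches and stays closed. Use the fingertips only: pick nothing up, do not shove the box, and leave the things around it where they are.

Things in the scene. Friction and masses are not known exactly. Their poses are not given: they have to be found in the camera images.
- power_box: Loose grey portable power box with black corner bumpers, 220 mm (x) by 240 mm (y) by 110 mm high, about 3 kg on rubber feet. Origin: centre of its underside on the bench; z up. In its top is a well, 81 mm (x) by 86 mm (y), covered by the metal flap.
- flap (a joint): Flap angle (rad): 0 latched shut, 1.6 popped fully open (upright, by a spring, in about 0.5 s once let go), -0.065 pressed in to its solid stop. Push-push latch: pressing a latched flap in to the stop and letting go opens it. Pushing an open flap down to the stop and letting go latches it at 0; short of the stop it swings open again.
- flap_hinge (a point): Middle of the flap's hinge line (along box y), 35 mm to the -x side of the box's centre, 113 mm above the bench; box axes. The flap is an aluminium plate from 2 to 76 mm from the hinge line towards box +x, 72 mm wide, 5 mm thick. Shut, its outer face is 3 mm above the hinge line (6 mm above the casing). Open, it stands upright on the hinge line, its free edge 76 mm above it.
- flap_press (a point): Point on the flap's outer face, 60 mm from the hinge line, midway across, at a small round mark: the place to press. Pressing there takes about 2.5 N over 4 mm of travel to the solid stop; a push that rises to 6 to 12 N has reached the stop. Moves with the flap: z axis out of the outer face, x axis from hinge to free edge.
- reset_button_top (a point): Centre of the top of the black round push button in the well, 20 mm across, in a dark steel collar 32 mm across, 9 mm below its top. It lies 60 mm from the hinge line on the box's +x side and 11 mm below it (8 mm below the casing's top), hidden while the flap is shut. Moves with the button.
- reset_button (a joint): Travel of the button (m): 0 released, 0.005 all the way down, which takes 4 N straight down; it springs back when let go.
- glue_bottle: Bystander: white glue bottle, 60 mm across and 170 mm tall, standing. Origin: centre of its underside.
- screw_carton: Bystander: cardboard carton, 80 by 120 by 70 mm high. Origin: centre of its underside.
- battery_pack: Bystander: black battery pack, 75 by 110 by 60 mm high. Origin: centre of its underside.

How it is judged:
On the way, in this order (a step that is already met when the one before it is completed fails the run):
1. the flap has popped fully open (more than 1.4 rad) (value of joint flap above 1.4 rad), for 0.2 s.
2. the reset button is pressed all the way down (at least 4.2 of its 5 mm) (value of joint reset_button above 0.0042 m), for 0.05 s.
At the end, for the whole second after the job is handed in: The flap is latched shut (joint within 0.03 rad of 0) and stays so untouched, the button is released (less than 1.5 mm in), and the power box stands at rest on the bench within 30 mm of where it began (value of joint flap between -0.03 and 0.03 rad and value of joint reset_button below 0.0015 m and height (world z) of power_box below 0.01 m and distance of power_box from where it was at the start of the episode below 0.03 m and linear speed of power_box below 0.02 m/s).
It fails at once if the power box is lifted more than 10 mm, tipped by more than 0.1 rad or shoved more than 30 mm (height (world z) of power_box above 0.01 m or angle between power_box's own z axis and vertical above 0.1 rad or distance of power_box from where it was at the start of the episode above 0.03 m).
It fails at once if a bystander (glue bottle, carton, battery pack) is moved or lifted by more than 20 mm (distance of any of glue_bottle, screw_carton, battery_pack from where it was at the start of the episode above 0.02 m).
It also fails if it takes over 48 s, if anything falls off the work surface, if the arm or the gripper's body presses on something with over 40 N, if the wrist force passes 120 N, or if a joint passes its speed limit or range.

## Working session

There is one attempt and no reset: what is moved stays moved. The work goes in short steps, each a Python script; the robot and the scene stay as the last script left them, time stands still between calls to the robot, and variables do not carry over. Pictures are saved under pics/ and viewed, at most 10 in all, crops included, and the job is handed in when it is done.

```bash
mkdir -p pics; ls
python3 - <<'E'
from bench import manip, vision
import cv2,numpy as np
ims=[]
for n in ["scene","side","wrist"]:
    f=vision.grab_frame(n); cv2.imwrite(f"pics/{n}0.png",f["image"]); np.savez(f"pics/{n}0.npz",**f)
    print(n,{k:np.round(v,4).tolist() for k,v in f.items() if k!="image"})
print(manip.current_clock(),manip.current_eef_pos(),manip.current_eef_rot(),manip.current_finger_gap())
E
```

```text
pics
scene {'camera_matrix': [[429.2598, 0.0, 314.7257], [0.0, 429.2598, 198.8765], [0.0, 0.0, 1.0]], 'R': [[0.6679, 0.7442, 0.0069], [0.6385, -0.5682, -0.5191], [-0.3824, 0.3512, -0.8547]], 't': [-0.4662, -0.3065, 1.403]}
side {'camera_matrix': [[406.5517, 0.0, 321.4011], [0.0, 406.5517, 199.125], [0.0, 0.0, 1.0]], 'R': [[-0.835, -0.5503, -0.0025], [-0.3328, 0.5085, -0.7942], [0.4383, -0.6623, -0.6077]], 't': [0.5455, 0.249, 0.7683]}
wrist {'camera_matrix': [[359.9614, 0.0, 318.3084], [0.0, 359.9614, 197.2909], [0.0, 0.0, 1.0]], 'mount': [[0.0004, -0.9622, -0.2724, 0.0792], [1.0, 0.0002, 0.0006, -0.0008], [-0.0005, -0.2724, 0.9622, -0.1614], [0.0, 0.0, 0.0, 1.0]]}
0.15 [6.24760660e-01 1.11747185e-05 2.21992668e-01] [ 7.07109009e-01  7.07104422e-01 -3.22537926e-04 -2.87222952e-04] 1.0000132951615035
```

View pics/scene0.png

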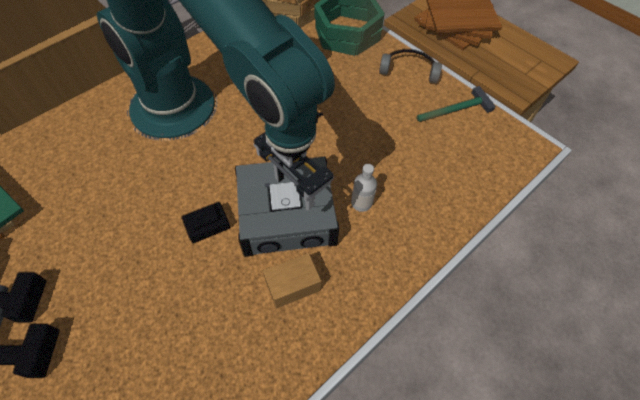

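View pics/wrist0.png

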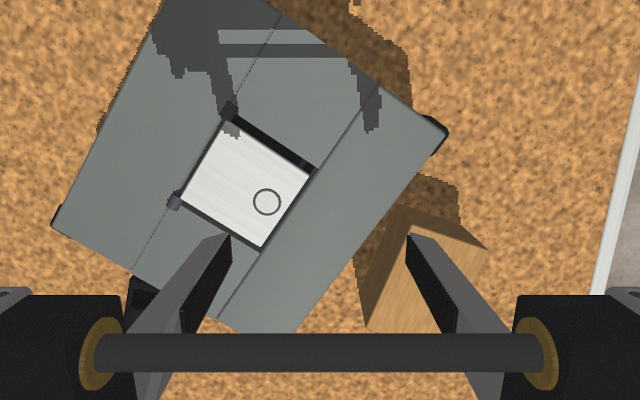

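The wrist view shows the white flap with its mark at about (267,202) and the hinge knuckles at (229,110) and (175,200), so box +x points image right and down. The scene view shows the carton on the +x side, the bottle to the right and the battery to the left. All three are lower than the gripper body will be.

```bash
cat > h.py <<'E'
from bench import manip, vision
import cv2, numpy as np
from scipy.spatial.transform import Rotation as Ro
def wrist_to_plane(f,p,q,px,z):
    T=np.eye(4);T[:3,:3]=Ro.from_quat(q).as_matrix();T[:3,3]=p;C=T@f["mount"]
    px=np.atleast_2d(np.asarray(px,float))
    d=np.c_[px,np.ones(len(px))]@np.linalg.inv(f["camera_matrix"]).T@C[:3,:3].T
    return C[:3,3]+d*((z-C[2,3])/d[:,2:])
def flap_pixels(im,lo=170):
    m=(im.min(2)>lo).astype(np.uint8)
    cs,_=cv2.findContours(m,cv2.RETR_EXTERNAL,cv2.CHAIN_APPROX_NONE)
    c=max(cs,key=cv2.contourArea); return cv2.convexHull(c)[:,0]
def quat(yaw):  # tool z down, tool x at yaw
    x=np.array([np.cos(yaw),np.sin(yaw),0]);z=np.array([0,0,-1.])
    return Ro.from_matrix(np.c_[x,np.cross(z,x),z]).as_quat()
def mark(im,hull):
    m=np.zeros(im.shape[:2],np.uint8);cv2.fillConvexPoly(m,hull,255);m=cv2.erode(m,np.ones((9,9)))
    d=((im.max(2)<150)&(m>0)).astype(np.uint8)
    cs,_=cv2.findContours(d,cv2.RETR_EXTERNAL,cv2.CHAIN_APPROX_NONE)
    c=max(cs,key=cv2.contourArea);return cv2.minEnclosingCircle(c)
E
python3 - <<'E'
from h import *
f=dict(np.load("pics/wrist0.npz"));p=manip.current_eef_pos();q=manip.current_eef_rot()
h=flap_pixels(f["image"]);print(cv2.boxPoints(cv2.minAreaRect(h)).round().tolist())
W=wrist_to_plane(f,p,q,h,.116)[:,:2]
r=cv2.minAreaRect((W*1000).astype(np.float32));print(r,cv2.boxPoints(r).round(1).tolist())
mk=mark(f["image"],h);print(mk, wrist_to_plane(f,p,q,mk[0],.116), wrist_to_plane(f,p,q,[[229,110],[175,200]],.113))
m=wrist_to_plane(f,p,q,[[267,202]],.116)[0]
for y in (-35,145): print(y,manip.inverse_kinematics([m[0],m[1],.2],quat(np.radians(y))))
E
```

```text
[[179.0, 197.0], [226.0, 122.0], [310.0, 174.0], [263.0, 249.0]]
((566.9659423828125, 11.623802185058594), (70.4619140625, 72.84036254882812), 55.72698211669922) [[517.0, 3.0], [577.2000122070312, -38.0], [616.9000244140625, 20.200000762939453], [556.7000122070312, 61.20000076293945]]
((266.5, 201.6999969482422), 13.997956275939941) [[ 5.83940989e-01 -8.76213303e-05  1.16000000e-01]] [[5.58806793e-01 6.88775991e-02 1.13000000e-01]
 [5.11948518e-01 3.75201681e-04 1.13000000e-01]]
-35 [-0.36793177  0.38744656  0.40264017  1.75288837 -0.17292135  1.03615988
 -2.08521326]
145 [ 0.10224151  0.37451207 -0.19492427  1.73623052  0.08231224  1.03879772
  0.8386296 ]
```

```bash
cat >> h.py <<'E'
yaw=np.radians(-34.3);Q=quat(yaw);ux=np.array([np.cos(yaw),np.sin(yaw),0]);uz=np.array([0,0,1.])
H=np.array([.5840,0,.113])-.060*ux   # hinge middle
def tip(x,z): return H+x*ux+(z+.017)*uz   # TCP for fingertip at hinge-frame x,z
def press(x,z0,zmin,F,step=.001,f0=None):
    f0=manip.current_wrist_force()[2] if f0 is None else f0
    z=z0;log=[]
    while z>zmin:
        z-=step; manip.line_to(tip(x,z),Q,velocity=.03)
        f=manip.current_wrist_force()[2]-f0; log.append((round(z*1000,1),round(float(f),1)))
        if f>F: break
    print(log,"t",round(manip.current_clock(),2)); return z
E
python3 - <<'E'
from h import *
manip.gripper_to(0.0)
manip.reach(tip(.060,.06),Q); print(manip.current_clock(),manip.current_finger_gap())
f0=manip.current_wrist_force()[2]
manip.line_to(tip(.060,.008),Q)
press(.060,.008,-.006,7,f0=f0)
manip.line_to(tip(.115,.055),Q,velocity=.2)
manip.line_to(tip(.115,.090),Q,velocity=.2)
manip.dwell(.3);print(manip.current_clock(),manip.current_eef_pos(),tip(.115,.09))
p=manip.current_eef_pos();q=manip.current_eef_rot()
f=vision.grab_frame("wrist");np.savez("pics/wrist1.npz",p=p,q=q,**f);cv2.imwrite("pics/wrist1.png",f["image"])
E
```

```text
3.3917 0.008754041629274713
[(7.0, 0.7), (6.0, 0.4), (5.0, 0.3), (4.0, 0.7), (3.0, 3.6), (2.0, 2.6), (1.0, 2.5), (0.0, 2.2), (-1.0, 8.4)] t 6.14
7.3083 [ 0.62901939 -0.0308305   0.21920812] [ 0.62943541 -0.03099393  0.22      ]
```

View pics/wrist1.png

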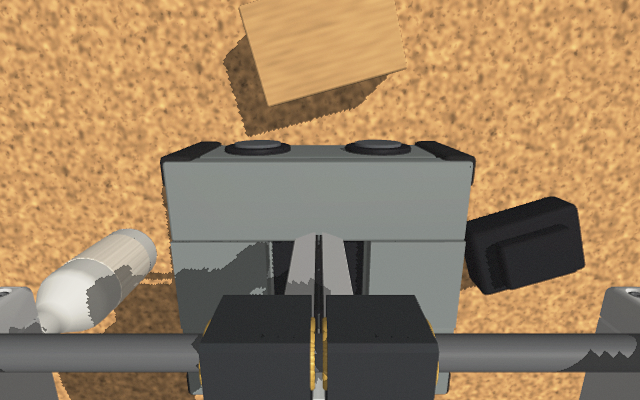

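The wrist view shows a dark well on both sides of the fingers at about (280,260) and (360,260), so the flap has left the shut position. I'll check from outside that it stands upright.

Run:
```python
from h import *
f=vision.grab_frame("side");s=vision.grab_frame("scene")
c=[]
for g in (f,s):
    X=g["R"]@H+g["t"];u=g["camera_matrix"]@X;u=u[:2]/u[2];print(u)
    x,y=np.clip(u.astype(int),[80,60],[560,340]);c.append(cv2.resize(g["image"][y-60:y+60,x-80:x+80],(400,300)))
cv2.imwrite("pics/open.png",np.hstack(c))
```

```text
[357.26118076 198.52045347]
[282.63514847 182.24785955]
```

View pics/open.png

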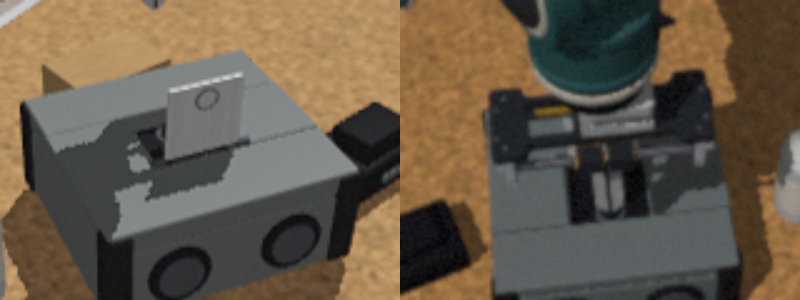

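The side view shows the flap standing upright, and the scene view shows the gripper clear of it on the +x side. Next is the button.

Run:
```python
from h import *
f0=manip.current_wrist_force()[2]
manip.line_to(tip(.060,.04),Q,velocity=.2)
f=vision.grab_frame("wrist");cv2.imwrite("pics/wrist2.png",f["image"])
manip.line_to(tip(.060,-.007),Q)
press(.060,-.007,-.0195,10,f0=f0)
manip.dwell(.15);print(manip.current_eef_pos()-tip(.06,0),manip.current_wrist_force())
manip.line_to(tip(.060,.02),Q); manip.line_to(tip(.075,.13),Q,velocity=.25)
print(manip.current_clock())
```

```text
[(-8.0, 0.9), (-9.0, -0.3), (-10.0, -0.2), (-11.0, 1.5), (-12.0, 1.7), (-13.0, 2.0), (-14.0, 2.7), (-15.0, 3.3), (-16.0, 8.0), (-17.0, 20.7)] t 11.0
[ 2.38050293e-04 -3.53476488e-05 -1.60822823e-02] [-5.25111147 -0.65995712 18.77217772]
12.1417
```

The push reached the solid stop, rising to 20 N at 6 mm past the button top. Now I'll swing the flap down from behind.

Run:
```python
from h import *
w=.008
manip.line_to(tip(-.045,.13),Q,velocity=.25)
manip.line_to(tip(-.045,.058),Q,velocity=.2)
f0=manip.current_wrist_force()
for k,th in enumerate(np.linspace(1.6,.06,14)):
    r=.058+.010*k/13
    c=np.array([r*np.cos(th)-.003*np.sin(th), r*np.sin(th)+.003*np.cos(th)])
    manip.line_to(tip(c[0]-w,c[1]),Q,velocity=.1)
    F=manip.current_wrist_force()-f0; print(round(th,2),np.round([F@ux,F[2]],1),end=' ')
    if np.linalg.norm(F)>25: print("STOP");break
else:
    z=press(.060,.006,-.005,9,f0=f0[2])
    manip.dwell(.1)
    manip.line_to(tip(.060,.02),Q,velocity=.1)
    manip.line_to(tip(.115,.12),Q,velocity=.25)
manip.dwell(.5);print(manip.current_clock())
f=vision.grab_frame("side");s=vision.grab_frame("scene");c=[]
for g in (f,s):
    u=g["camera_matrix"]@(g["R"]@H+g["t"]);x,y=(u[:2]/u[2]).astype(int)
    c.append(cv2.resize(g["image"][y-60:y+60,x-80:x+80],(400,300)))
cv2.imwrite("pics/shut.png",np.hstack(c))
```

```text
1.6 [-2.4 -0.6] 1.48 [-2.  1.] 1.36 [-0.9  0.7] 1.24 [-3.   0.4] 1.13 [-1.3  0.4] 1.01 [-2.   0.3] 0.89 [-2.6 -0.7] 0.77 [-1.9  1.3] 0.65 [-1.3  1.4] 0.53 [-1.7  1.3] 0.42 [-1.3  1.8] 0.3 [-1.2  1.8] 0.18 [-1.5  1.9] 0.06 [-0.9  1.8] [(5.0, 1.7), (4.0, 2.3), (3.0, 2.3), (2.0, 2.4), (1.0, 1.4), (0.0, 1.7), (-1.0, 7.4), (-2.0, 16.4)] t 19.01
20.5833
```

View pics/shut.png

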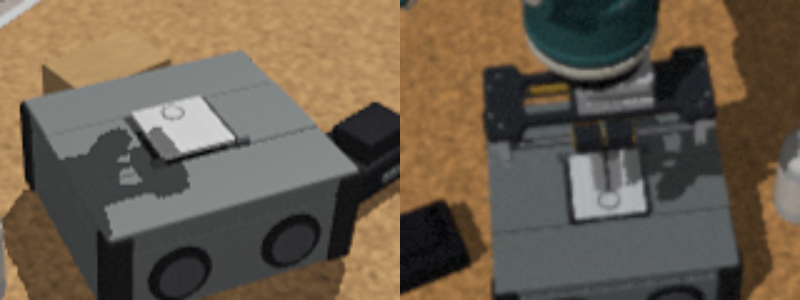

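Both views show the flap lying flat and shut, with the fingers clear and the box and the things around it where they were.

```bash
python3 -c "
from bench import manip
print(manip.job_done())"
```

```text
the job is handed in; nothing more can be done
None
```

The flap was popped open, the reset button was pressed to its stop, and the flap was pressed shut and latched; the job is handed in at about 21 s, and no verdict was returned.

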